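Set the sprung tweezers to the green gap mark and hold

TASK

At the tweezer station on the electronics bench, fold the clear front cover all the way down, then pick up the sprung tweezers and lift them about 10 cm clear of the tray. Squeeze them so that the tip on the marked side stays over the green mark on their white gauge plate, and keep that gap steady for a second or more: you finish while still holding them there, in the air, with the cover left down. Leave the other things on the bench and in the tray alone.

Things in the scene. Friction and masses are not known exactly. Their poses are not given: they have to be found in the camera images.
- station: Blue tray fixed to the bench, 220 (x) x 290 (y) mm; floor 6 mm thick, dark mat; rims 24 mm high at the sides and far end, and thin sloping supports up to 75 mm high, 141 mm either side of the middle. Origin: centre of its underside; its x points from the front hinge (robot side) to the far end, z up. Yaw within 0.28 rad.
- cover (a joint): Angle (rad) of the clear cover hinged at the tray's front lower edge. At 0 it is closed: it slopes up from the hinge towards the tray's +x, 0.61 rad above level, over the tweezers; its slope is 0.61 + value. The value grows as it swings up, over and down towards the robot; stop at 2.45, almost flat. The stiff hinge leaves it where it is put; it takes 1 to 3 N at the bar.
- cover_hinge (a point): Middle of the cover's hinge line (along the tray's y), 100 mm towards the tray's -x from the tray's origin, 15 mm above the bench. The cover is a clear panel 3 mm thick and 250 mm wide that reaches 107 mm from the hinge, between two blue strips; 150 g.
- cover_bar (a point): Middle of the yellow round bar (14 mm thick, 250 mm long, along the tray's y) at the cover's free edge, 130 mm from the hinge line. The space behind it (tray +x side) is free above the tweezers, so fingers can go down behind it and sweep it over and down.
- tweezers: Loose sprung steel tweezers, 145 mm long, about 80 g, on the tray floor, tips towards the tray's +x within 0.25 rad. Origin: underside, midway across, 50 mm ahead of the arms' pivots (y = +6, -6 mm); x points to the tips, y to the left arm, z up. A heel block (20 mm wide, 16 high) at the rear and a white gauge plate (24 x 70 x 4 mm, centre x = 58 mm) under the tips are joined by a thin stem.
- grip (a point): Point midway between the orange grip pads, at x = 29 mm, 11 mm above the tweezers' underside: squeeze here along the tweezers' y. The pads, on the outsides of the arms, are 30 mm long and 14 mm high (5 to 19 mm above the underside), 42 mm apart over their outer faces when free.
- blade_left (a joint): Closing angle a (rad) of each tweezer arm; both close equally. 0: sprung open; 0.155: stop, tips almost touching. Each tip lies 6 + 14 cos a - 120 sin a mm from the centre line (gap 40 mm at a = 0). Tips move 1.5 mm per mm at the grips. The springs push out on each grip with about 3 N at a = 0 and 6 N more per 0.1 rad.
- tip_left (a point): Pointed end of the left (+y) arm, 7 mm above the tweezers' underside, at x = 70 mm.
- mark (a joint): Where the green mark is on the gauge plate: distance (m) of its middle line from the tweezers' centre line, on the left (+y) side, 4 to 14 mm. The mark does not move during the job. The tip is on the mark when tip_left's y in the tweezers' frame equals this value.
- mark_centre (a point): Centre of the green mark, 5 mm wide (across, along the tweezers' y) and 16 mm long, on the left half of the white gauge plate at x = 70 mm, 5 mm above the underside.
- tin: Small aluminium can, 28 mm across, 24 mm high, in a far corner of the tray: leave alone. Origin: centre of its underside.
- ferrite: Dark ring, 26 mm across, 12 mm high, in a far corner of the tray: leave alone. Origin: centre of its underside.
- fob: White radio fob, 35 x 60 x 14 mm, on the bench: leave alone. Origin: centre of its underside.
- adapter: Brass adapter, 20 mm across, 30 mm high, on the bench: leave alone. Origin: centre of its underside.
- driver: Screwdriver with red handle, lying on the bench: leave alone.
- meter: Orange multimeter, 150 x 80 x 36 mm, lying on the bench: leave alone. Origin: centre of its underside.
Things that resemble listed ones, but are neither listed nor needed, are in the scene too. There is more than one size of the tweezers; the job needs the smallest.

How it is judged:
By the outcome, as a careful person would: the job done as asked, in the order asked, and still so for the second after the job is handed in, while the arm keeps its last pose, push and grip.
It also fails if it takes over 59 s, if anything falls off the work surface, if the arm or the gripper's body presses on something with over 40 N, if the wrist force passes 120 N, or if a joint passes its speed limit or range.

ROBOT

A 6-joint arm with a two-finger parallel gripper is mounted at the origin on the work surface. World frame = base frame: x ahead of the robot, y to its left, z up, the work surface at z = 0. Lengths are in m, angles in rad, forces in N, time in s.
With the tool pointing down it reaches from about 0.35 to 0.775 m from the base axis. Payload 7.3 kg.
Tool frame: the origin (TCP) lies midway between the tips of the shut fingers; the grasp point (between the pads) lies r.grasp_offset behind it (r.grasp_offset is the distance from the TCP to the grasp point, in m); z points along the fingers, y is the direction in which the jaws open and shut (so a half turn about z gives the same grasp; the last joint's range is limited). The gripper opens to 92 mm and grips with 3 to 60 N. Pads are 19 mm wide; open, the fingers measure 130 mm over their backs; the gripper's body (75 mm by 190 mm) begins 47 mm behind the grasp point.
Start: joints at [-1.487, 0.342, 1.524, -0, 1.275, -0.146], TCP at [0.12, -0.511, 0.188] pointing down, gripper open.
Joint ranges: [-2.53, 2.53], [-0.77, 2.02], [0.04, 2.7], [-1, 4.14], [0.28, 2.66], [-3.11, 3.11]. Speed limits (rad/s): [2.57, 2.57, 3.14, 3.14, 3.14, 3.14].

INTERFACE

Orientations are given as a unit quaternion [x, y, z, w].
In Python, from bench import status, get_image, camera_params, order, r gives the robot as it stands.
- The arm moves only by the shell command python3 -m jog 'ROWS' [FORCE]. ROWS is JSON, a list of rows, each an object of numbers: "tx", "ty", "tz": the shift along the tool's x, y, z in mm; "wx", "wy", "wz": the turn, a rotation vector about the tool's x, y, z in rad; "hand": the gripper command: -1 is fully open, 1 is shut, values between are in proportion. In form: [{"tx": .., "ty": .., "tz": .., "wx": .., "wy": .., "wz": .., "hand": ..}, ...]. A call has exactly 10 rows; each row shifts and turns the commanded pose from where the row before left it, along the tool's axes as they then stand; what a row does not reach is not made up. A row lasts 1/12 s, in which the tool goes at most 41.7 mm and 7.16 degrees, less where a joint would pass 70% of its speed; a pose out of reach is approached as far as the arm can. A call is refused whole if a number of a shift passes 41.7 or a number of a turn 0.125, either way. A call with a gripper value outside its range is refused whole. The fingers move at their own pace and stop on an object; FORCE is the grip in N (left out, the last holds). Time passes only in rows, so rows that do not move let the fingers close, or fill a call up. It gives the time, the measured TCP pose, the force and the opening at its end, in the units of the state.
- status.observe(): the state, without advancing time (a new reading comes with each control period).
- get_image(name): name is "scene" or "top"; returns the picture (384x512x3 uint8, red, green, blue); there is no depth.
- camera_params(name): a dict with "fx", "fy", "cx", "cy" (pixels), "rvec" (rotation vector, rad) and "tvec" (3), from world to camera coordinates, as OpenCV has them. Camera axes: x right, y down, z forward; pixel columns grow to the right and rows downward; lengths in m; the calibration is good to about 2 mm. A picture is of the moment at which its call begins. camera_params takes no time and is no camera call.
- order.job_done(): hands the job in, once; it reports no verdict.
The state is a dict: "time_s": time; "joint_pos": joint angles; "qd": joint speeds; "joint_torque": joint torques, N m; "tool_pos": TCP position; "ee_rot": TCP orientation; "contact_force": force on the tool from outside, world axes, zero at the start; "torque": the same for the moment, N m; "gripper_width": finger opening in m.
Only numpy, scipy, OpenCV 4.12 (cv2) and the standard library are available. Lean on these libraries where they do the work, as an engineer would, in place of code of your own. Each camera call takes 0.05 s, during which the arm holds its last target. There are 200 camera calls.

## Working session

There is one attempt and no reset: what is moved stays moved. The work goes in short steps, Python scripts to look and compute and a shell command to move; the robot and the scene stay as the last step left them, time stands still between calls to the robot, and variables do not carry over. Pictures are saved under pics/ and viewed, about 8 in all and at most 12, crops included, and the job is handed in when it is done.

```bash
mkdir -p pics; ls; python3 - <<'E'
from bench import status,get_image,camera_params,r
import cv2,json
for n in("scene","top"):
    im=get_image(n); cv2.imwrite(f"pics/{n}0.png",im[:,:,::-1]); print(n,camera_params(n))
print(status.observe(), r.grasp_offset)
a=cv2.imread("pics/scene0.png");b=cv2.imread("pics/top0.png")
E
```

```text
pics
scene {'fx': 473.10317607514787, 'fy': 473.10317607514787, 'cx': 255.3671013861699, 'cy': 197.29813933810055, 'rvec': array([ 2.04045248,  1.37491722, -0.55628242]), 'tvec': array([-0.2123658 , -0.30693716,  1.78529906])}
top {'fx': 450.9612974387568, 'fy': 450.9612974387568, 'cx': 258.1248875877157, 'cy': 187.78678565498132, 'rvec': array([ 2.18006918, -2.22050614,  0.07976481]), 'tvec': array([-0.00840411,  0.56607046,  1.46375315])}
{'time_s': 0.1, 'joint_pos': array([-1.48694406e+00,  3.42647448e-01,  1.52493657e+00,  1.18236858e-05,
        1.27537708e+00, -1.45986184e-01]), 'qd': array([-0.00069043, -0.00102423, -0.00249421,  0.00024921, -0.00038185,
       -0.00116025]), 'joint_torque': array([ 1.41722463e-03, -4.32007205e+01, -2.44691616e+01,  7.18729338e-02,
        5.26969868e-02, -5.77255628e-05]), 'tool_pos': array([ 0.11960316, -0.51076814,  0.18721213]), 'ee_rot': array([ 9.93404015e-01,  1.14664706e-01,  2.69051523e-05, -6.83717456e-04]), 'contact_force': array([-0.41181878, -0.10339883, -0.28379351]), 'torque': array([ 0.00238313,  0.05987824, -0.00915097]), 'gripper_width': 0.09187331161391833} 0.0188
```

View pics/top0.png

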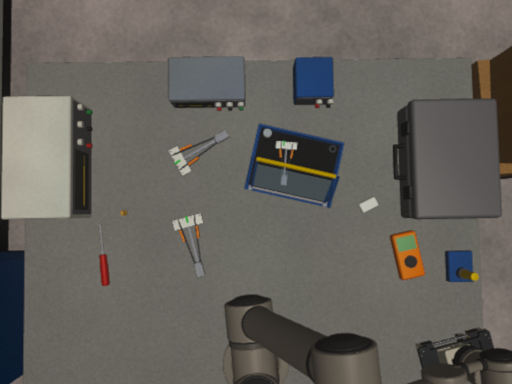

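View pics/scene0.png

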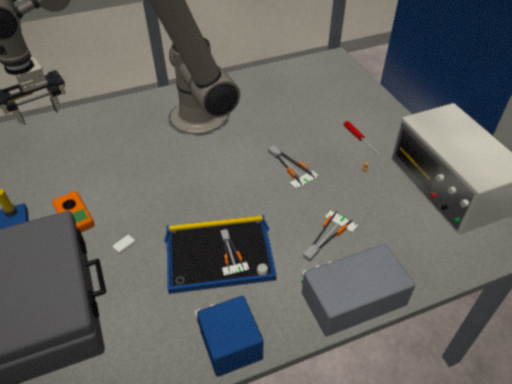

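The top view shows the tray at about (294,166), its yellow bar from (257,160) to (336,177) and the tweezers' gauge plate at (287,146). The two larger decoy tweezers lie to the left. Next I'll enlarge the tray in both views.

```bash
python3 - <<'E'
import cv2,numpy as np
b=cv2.imread("pics/top0.png")[115:215,235:355]; a=cv2.imread("pics/scene0.png")[205:295,155:285]
b=cv2.resize(b,None,fx=5,fy=5,interpolation=cv2.INTER_CUBIC);a=cv2.resize(a,None,fx=5,fy=5,interpolation=cv2.INTER_CUBIC)
cv2.imwrite("pics/topc.png",b);cv2.imwrite("pics/scenec.png",a)
E
cat > h.py <<'E'
import numpy as np,cv2
from bench import camera_params
def P(n):
    c=camera_params(n);R=cv2.Rodrigues(c['rvec'])[0];K=np.array([[c['fx'],0,c['cx']],[0,c['fy'],c['cy']],[0,0,1]]);return K,R,c['tvec']
def ray(n,u,v,z):
    K,R,t=P(n);o=-R.T@t;d=R.T@np.linalg.inv(K)@[u,v,1];return o+d*(z-o[2])/d[2]
def proj(n,p):
    K,R,t=P(n);q=K@(R@np.asarray(p)+t);return q[:2]/q[2]
E
```

```text
(no output)
```

View pics/topc.png

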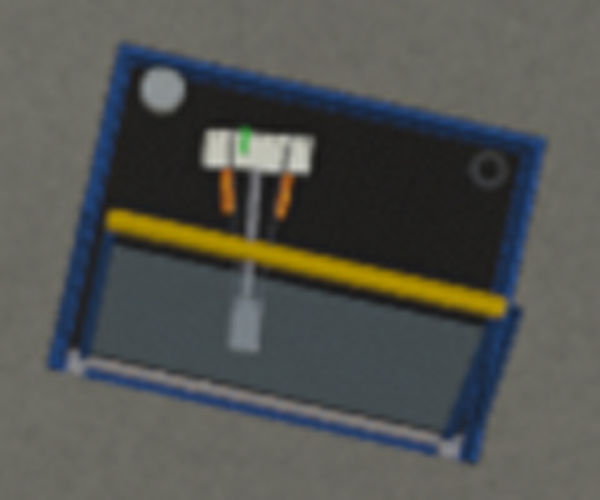

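View pics/scenec.png

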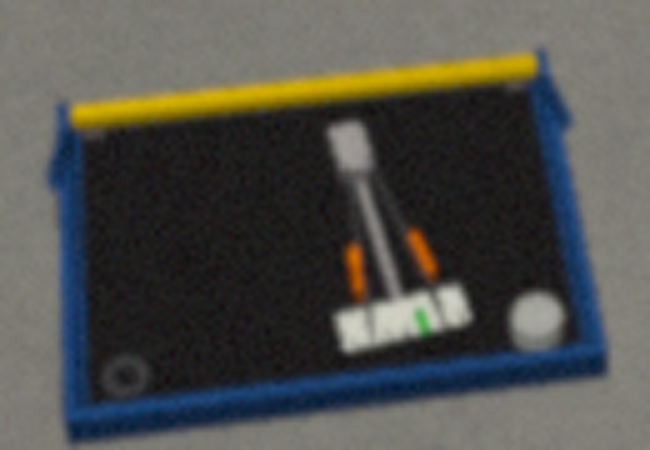

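```bash
python3 - <<'E'
from h import *
T=lambda X,Y,z: ray("top",235+(X+.5)/5-.5,115+(Y+.5)/5-.5,z)
S=lambda X,Y,z: ray("scene",155+(X+.5)/5-.5,205+(Y+.5)/5-.5,z)
f=lambda a:np.round(a*1000,1)
for n,p in dict(barL=T(110,220,.0895),barR=T(505,307,.0895),SbarR=S(75,115,.0895),SbarL=S(535,67,.0895),
 hL=T(75,362,.015),hR=T(450,447,.015)).items(): print(n,f(p))
for nm,F,pl,he,mk,rim in (("top",T,[(205,128),(313,137),(310,174),(202,166)],[(234,297),(263,299),(258,352),(229,350)],(245,141),[(123,45),(545,140)]),
   ("scene",S,[(333,310),(462,283),(472,322),(345,354)],[(329,124),(360,120),(374,165),(341,174)],(422,321),[(72,405),(607,343)])):
    c=np.mean([F(*q,.010) for q in pl],0);h=np.mean([F(*q,.022) for q in he],0);m=F(*mk,.011)
    d=c-h;d[2]=0;L=np.linalg.norm(d);d/=L;y=np.array([-d[1],d[0],0])
    print(nm,"plate",f(c),"heel",f(h),"dist",L,"yaw",np.arctan2(d[1],d[0]),"mark x,y rel",f(58e-3+(m-c)@d),f((m-c)@y),
      "origin",f(c-.058*d),"grip",f(c-.029*d), "platew",[f(np.linalg.norm(F(*pl[i],.01)-F(*pl[(i+1)%4],.01))) for i in range(4)])
    print("rim",[f(F(*q,.024)) for q in rim])
E
```

```text
barL [653.2 -14.5  89.5]
barR [ 594.3 -260.9   89.5]
SbarR [ 568.5 -251.5   89.5]
SbarL [631.7  -5.5  89.5]
hL [569.    9.1  15. ]
hR [ 508.6 -236.2   15. ]
top plate [ 707.1 -114.4   10. ] heel [ 591.2 -103.3   22. ] dist 0.11646150928181319 yaw -0.0951854828398251 mark x,y rel 64.0 8.8 origin [ 649.4 -108.9   10. ] grip [ 678.2 -111.6   10. ] platew [np.float64(72.0), np.float64(24.8), np.float64(71.8), np.float64(25.5)]
rim [array([776.8, -26.2,  24. ]), array([ 709.3, -302.9,   24. ])]
scene plate [ 708.1 -114.9   10. ] heel [ 592.8 -104.1   22. ] dist 0.11584876276932447 yaw -0.09349918700892348 mark x,y rel 64.2 9.0 origin [ 650.4 -109.5   10. ] grip [ 679.3 -112.2   10. ] platew [np.float64(72.9), np.float64(26.7), np.float64(71.5), np.float64(29.9)]
rim [array([ 704.1, -298.2,   24. ]), array([774.5, -22.5,  24. ])]
```

```bash
python3 - <<'E'
from h import *
from bench import get_image
from scipy.optimize import brentq,least_squares
c,s=np.cos(-.2346),np.sin(-.2346); ex=np.array([c,s,0]);H=np.array([.5388,-.1145,.015])
T=lambda X,Y,z: ray("top",235+(X+.5)/5-.5,115+(Y+.5)/5-.5,z)
S=lambda X,Y,z: ray("scene",155+(X+.5)/5-.5,205+(Y+.5)/5-.5,z)
for F,a,b in ((T,(110,220),(505,307)),(S,(75,115),(535,67))):
    for z in (.09,.11,.13,.15):
        m=(F(*a,z)+F(*b,z))/2; print(z,np.round([(m-H)@ex, np.hypot((m-H)@ex,z-.015)],4))
f=lambda a:np.round(a*1000,1)
for n,box in (("top",(270,138,302,152)),("scene",(218,255,255,280))):
    im=np.mean([get_image(n).astype(float) for _ in range(15)],0); np.save(f"pics/{n}_avg.npy",im)
    x0,y0,x1,y1=box;k=im[y0:y1,x0:x1];R,G,B=k[...,0],k[...,1],k[...,2]
    g=np.clip(G-np.maximum(R,B)-8,0,None);v,u=np.mgrid[y0:y1,x0:x1]
    gu,gv=(g*u).sum()/g.sum(),(g*v).sum()/g.sum()
    print(n,"green",gu,gv,g.sum(),f(ray(n,gu,gv,.011)))
    L=k.min(2); np.set_printoptions(linewidth=220); print(g.astype(int)); print(k.mean(2).astype(int))
E
```

```text
0.09 [0.088  0.1156]
0.11 [0.0855 0.1278]
0.13 [0.0831 0.1419]
0.15 [0.0807 0.1573]
0.09 [0.0633 0.0981]
0.11 [0.0805 0.1245]
0.13 [0.0976 0.1508]
0.15 [0.1148 0.1772]
top green 283.4742654719733 142.49385288601792 639.8666666666667 [ 715.  -105.7   11. ]
[[ 0  0  0  0  0  0  0  0  0  0  0  0  0  0  0  0  0  0  0  0  0  0  0  0  0  0  0  0  0  0  0  0]
 [ 0  0  0  0  0  0  0  0  0  0  0  0  0  0  0  0  0  0  0  0  0  0  0  0  0  0  0  0  0  0  0  0]
 [ 0  0  0  0  0  0  0  0  0  0  0  0  1 28 33  0  0  0  0  0  0  0  0  0  0  0  0  0  0  0  0  0]
 [ 0  0  0  0  0  0  0  0  0  0  0  0  3 49 67 14  0  0  0  0  0  0  0  0  0  0  0  0  0  0  0  0]
 [ 0  0  0  0  0  0  0  0  0  0  0  0  4 50 66 12  0  0  0  0  0  0  0  0  0  0  0  0  0  0  0  0]
 [ 0  0  0  0  0  0  0  0  0  0  0  0  5 56 51  0  0  0  0  0  0  0  0  0  0  0  0  0  0  0  0  0]
 [ 0  0  0  0  0  0  0  0  0  0  0  0 12 64 44  0  0  0  0  0  0  0  0  0  0  0  0  0  0  0  0  0]
 [ 0  0  0  0  0  0  0  0  0  0  0  0  8 37 23  0  0  0  0  0  0  0  0  0  0  0  0  0  0  0  0  0]
 [ 0  0  0  0  0  0  0  0  0  0  0  0  0  2  0  0  0
[... 8394 characters left out ...]
29  27  28  28  26  27  25  26  26  28  27  27  25  28  30  31  31  33  33  34  35  38  39  45]
 [ 27  27  28  29  28  29  34  37  32  30  29  28  27  27  27  25  26  27  27  29  31  32  32  31  32  36  36  39  44  49  50  50  50  52  53  56  62]
 [ 27  27  28  26  27  26  28  27  26  27  27  28  29  31  30  32  33  34  38  39  45  47  49  49  49  50  53  56  61  67  67  67  66  67  65  65  66]
 [ 28  29  27  29  31  31  31  32  32  34  35  39  44  48  49  49  47  51  54  56  60  65  66  65  66  65  65  65  66  66  65  64  63  63  62  60  58]
 [ 33  34  37  40  45  46  49  49  50  51  52  56  60  64  66  67  65  65  65  65  65  64  64  62  62  61  61  61  58  53  49  47  47  46  46  44  42]]
```

Both views put the bar at about z = 0.113, so the cover starts near 0.25 rad. The mark is about 9.2 mm off the centre line. I'll turn the jaws to the tray's y axis and travel to behind the bar at a safe height.

```bash
cat > st.py <<'E'
# usage: st.py [trayx(mm from hinge) lateral z_mm yaw] -> needed tool shifts
import sys,numpy as np
from bench import status
from scipy.spatial.transform import Rotation as Ro
s=status.observe();R=Ro.from_quat(s['ee_rot']).as_matrix();p=s['tool_pos']
H=np.array([.5388,-.1145,0]);ex=np.array([np.cos(-.2346),np.sin(-.2346),0]);ey=np.array([-ex[1],ex[0],0])
yaw=np.arctan2(R[1,0],R[0,0])
print('t',round(s['time_s'],2),'tcp',np.round(p*1e3,1),'yaw',round(yaw,4),'tilt',np.round(R[:2,2],4),'F',np.round(s['contact_force'],1),'w',round(s['gripper_width']*1e3,2),'q',np.round(s['joint_pos'],2),'tray',np.round([(p-H)@ex*1e3,(p-H)@ey*1e3],1))
if len(sys.argv)>1:
    a=[float(v) for v in sys.argv[1:]]
    if len(a)==3: g=H+ex*a[0]/1e3+ey*a[1]/1e3
    else: g=np.array([a[0],a[1],0])/1e3
    g[2]=a[2]/1e3
    print('tool shift mm',np.round(R.T@(g-p)*1e3,1), 'wz',round(yaw-a[3],4) if len(a)>3 else '')
E
python3 -m jog '[{"wz":0.116,"tz":-4},{"wz":0.116,"tz":-4},{"wz":0.116,"tz":-4},{"wz":0.117,"tz":-4},{"tx":24,"ty":-27},{"tx":24,"ty":-27},{"tx":24,"ty":-27},{"tx":24,"ty":-27},{"tx":24,"ty":-27},{"tx":24,"ty":-27}]' 20
python3 -m jog '[{"tx":24,"ty":-27},{"tx":24,"ty":-27},{"tx":24,"ty":-27},{"tx":24,"ty":-27},{"tx":24,"ty":-27},{"tx":24,"ty":-27},{"tx":24,"ty":-27},{"tx":24,"ty":-27},{"tx":24,"ty":-27},{"tx":24,"ty":-27}]'
python3 st.py 117 0 200
```

```text
t 1.6 tcp [ 119.6 -511.2  187.8] yaw 0.2298 tilt [ 0. -0.] F [1.2 0.  0.1] w 91.71 q [-1.49  0.34  1.52  0.    1.28 -0.15] tray [-315.5 -483.3]
tool shift mm [ 603.1 -238.4  -12.2] wz $[0]: bad value
$[0]: bad value
```

```bash

python3 -m jog '[{"tx":0,"ty":0,"tz":-4,"wx":0,"wy":0,"wz":0.116,"hand":-1},{"tx":0,"ty":0,"tz":-4,"wx":0,"wy":0,"wz":0.116,"hand":-1},{"tx":0,"ty":0,"tz":-4,"wx":0,"wy":0,"wz":0.116,"hand":-1},{"tx":0,"ty":0,"tz":-4,"wx":0,"wy":0,"wz":0.117,"hand":-1},{"tx":24,"ty":-27,"tz":0,"wx":0,"wy":0,"wz":0,"hand":-1},{"tx":24,"ty":-27,"tz":0,"wx":0,"wy":0,"wz":0,"hand":-1},{"tx":24,"ty":-27,"tz":0,"wx":0,"wy":0,"wz":0,"hand":-1},{"tx":24,"ty":-27,"tz":0,"wx":0,"wy":0,"wz":0,"hand":-1},{"tx":24,"ty":-27,"tz":0,"wx":0,"wy":0,"wz":0,"hand":-1},{"tx":24,"ty":-27,"tz":0,"wx":0,"wy":0,"wz":0,"hand":-1}]' 20
python3 st.py 117 0 200
```

```text
time_s: 2.43
tool_pos: [0.2986, -0.3861, 0.204]
ee_rot: [0.993, -0.118, 0.0, 0.0]
contact_force: [1.0, -0.7, -0.6]
gripper_width: 0.0921
t 2.43 tcp [ 298.6 -386.1  204. ] yaw -0.2356 tilt [ 0.0002 -0.0004] F [ 1.  -0.7 -0.6] w 92.09 q [-1.07  0.26  1.59 -0.    1.29  0.74] tray [-170.5 -320. ]
tool shift mm [ 287.2 -320.3    4. ] wz
```

```bash

python3 -m jog '[{"tx":27,"ty":-30,"tz":0,"wx":0,"wy":0,"wz":0,"hand":-1},{"tx":27,"ty":-30,"tz":0,"wx":0,"wy":0,"wz":0,"hand":-1},{"tx":27,"ty":-30,"tz":0,"wx":0,"wy":0,"wz":0,"hand":-1},{"tx":27,"ty":-30,"tz":0,"wx":0,"wy":0,"wz":0,"hand":-1},{"tx":27,"ty":-30,"tz":0,"wx":0,"wy":0,"wz":0,"hand":-1},{"tx":27,"ty":-30,"tz":0,"wx":0,"wy":0,"wz":0,"hand":-1},{"tx":27,"ty":-30,"tz":0,"wx":0,"wy":0,"wz":0,"hand":-1},{"tx":27,"ty":-30,"tz":0,"wx":0,"wy":0,"wz":0,"hand":-1},{"tx":27,"ty":-30,"tz":0,"wx":0,"wy":0,"wz":0,"hand":-1},{"tx":24,"ty":-27,"tz":0,"wx":0,"wy":0,"wz":0,"hand":-1}]' >/dev/null
python3 -m jog '[{"tx":15,"ty":-15,"tz":0,"wx":0,"wy":0,"wz":0,"hand":-1},{"tx":8,"ty":-8,"tz":0,"wx":0,"wy":0,"wz":0,"hand":-1},{"tx":0,"ty":0,"tz":15,"wx":0,"wy":0,"wz":0,"hand":-1},{"tx":0,"ty":0,"tz":20,"wx":0,"wy":0,"wz":0,"hand":-1},{"tx":0,"ty":0,"tz":20,"wx":0,"wy":0,"wz":0,"hand":-1},{"tx":0,"ty":0,"tz":20,"wx":0,"wy":0,"wz":0,"hand":-1},{"tx":0,"ty":0,"tz":15,"wx":0,"wy":0,"wz":0,"hand":-1},{"tx":0,"ty":0,"tz":5,"wx":0,"wy":0,"wz":0,"hand":-1},{"tx":0,"ty":0,"tz":0,"wx":0,"wy":0,"wz":0,"hand":-1},{"tx":0,"ty":0,"tz":0,"wx":0,"wy":0,"wz":0,"hand":-1}]'
python3 st.py 117 0 107
```

```text
time_s: 4.1
tool_pos: [0.6543, -0.1438, 0.1094]
ee_rot: [0.993, -0.117, 0.0, 0.0]
contact_force: [-0.5, 0.3, 0.3]
gripper_width: 0.0916
t 4.1 tcp [ 654.3 -143.8  109.4] yaw -0.2353 tilt [ 0.0007 -0.0003] F [-0.5  0.3  0.3] w 91.59 q [-0.33  0.67  1.19 -0.    1.28  1.48] tray [119.2  -1.6]
tool shift mm [-2.2 -1.6  2.4] wz
```

```bash

python3 -m jog '[{"tx":-9,"ty":0,"tz":1,"wx":0,"wy":0,"wz":0,"hand":-1},{"tx":-9,"ty":0,"tz":0,"wx":0,"wy":0,"wz":0,"hand":-1},{"tx":-13,"ty":0,"tz":-9,"wx":0,"wy":0,"wz":0,"hand":-1},{"tx":-13,"ty":0,"tz":-9,"wx":0,"wy":0,"wz":0,"hand":-1},{"tx":-15,"ty":0,"tz":-6,"wx":0,"wy":0,"wz":0,"hand":-1},{"tx":-15,"ty":0,"tz":-5,"wx":0,"wy":0,"wz":0,"hand":-1},{"tx":-16,"ty":0,"tz":-2,"wx":0,"wy":0,"wz":0,"hand":-1},{"tx":-16,"ty":0,"tz":-1,"wx":0,"wy":0,"wz":0,"hand":-1},{"tx":-16,"ty":0,"tz":2,"wx":0,"wy":0,"wz":0,"hand":-1},{"tx":-16,"ty":0,"tz":3,"wx":0,"wy":0,"wz":0,"hand":-1}]'
python3 st.py
python3 - <<'E'
from bench import get_image
import cv2,numpy as np
a=get_image("scene")[160:310,120:320];b=get_image("top")[100:250,220:420]
k=np.hstack([cv2.resize(x,(400,300)) for x in (a,b[:, :200])]);cv2.imwrite("pics/push1.png",k[:,:,::-1])
E
```

```text
time_s: 4.93
tool_pos: [0.5203, -0.1117, 0.137]
ee_rot: [0.993, -0.117, 0.002, 0.001]
contact_force: [-0.2, 0.3, -0.2]
gripper_width: 0.0919
t 4.93 tcp [ 520.3 -111.7  137. ] yaw -0.2352 tilt [ 0.0042 -0.0016] F [-0.2  0.3 -0.2] w 91.9 q [-0.36  0.4   1.59 -0.    1.15  1.45] tray [-18.6  -1.6]
```

View pics/push1.png

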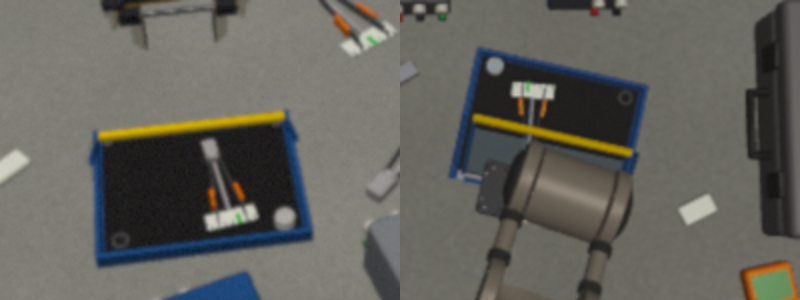

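The fingers passed over the bar without touching it: no force, and the bar still lies at (256,159)-(336,176) in the top view. Its height must be wrong, so I'll check the calibration against the fingertips.

```bash
python3 - <<'E'
from h import *
from bench import get_image,status
from scipy.spatial.transform import Rotation as Ro
s=status.observe();R=Ro.from_quat(s['ee_rot']).as_matrix();p=s['tool_pos']
for d in(-.052,.052): print("scene tip",proj("scene",p+R[:,1]*d))
im=get_image("scene")[150:260,150:270];cv2.imwrite("pics/sc2.png",cv2.resize(im,None,fx=5,fy=5,interpolation=cv2.INTER_CUBIC)[:,:,::-1])
H=np.array([.5388,-.1145,.015]);ex=np.array([np.cos(-.2346),np.sin(-.2346),0]);ey=np.array([-ex[1],ex[0],0])
for th in (.61,.7,.86,1.0):
    b=H+ex*.13*np.cos(th)+[0,0,.13*np.sin(th)]
    print(th,[np.round(proj(n,b+ey*q),1).tolist() for n in("top","scene") for q in(-.125,.125)])
for q in (.125,.141): print("support75?",[np.round(proj("scene",H+ex*.1+[0,0,.009]+ey*q*k),1).tolist() for k in(-1,1)])
E
```

```text
scene tip [229.88623483 187.62487949]
scene tip [192.86377857 191.68775558]
0.61 [[335.4, 169.9], [257.5, 152.8], [170.5, 240.6], [263.0, 229.5]]
0.7 [[335.5, 171.9], [257.0, 154.6], [170.0, 236.4], [262.6, 225.4]]
0.86 [[335.4, 176.0], [256.1, 158.6], [169.1, 228.6], [261.8, 217.8]]
1.0 [[335.1, 180.4], [255.1, 162.8], [168.4, 221.9], [261.0, 211.1]]
support75? [[173.7, 253.4], [262.6, 242.5]]
support75? [[167.9, 254.1], [268.1, 241.9]]
```

View pics/sc2.png

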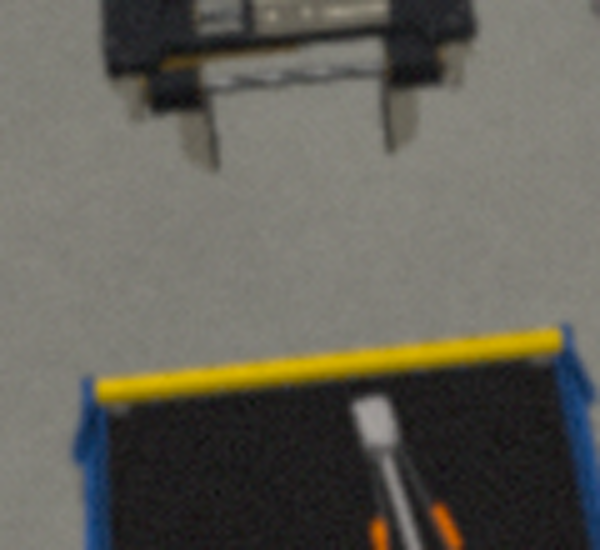

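The fingertips appear at about (193,184) and (228,180), 7 px above the projected TCP, so the open tips sit roughly 2 cm short of it. The bar fit (θ ≈ 0.86) holds in both views. I'll shut the fingers, go back behind the bar and push with the true TCP.

```bash

python3 -m jog '[{"tx":0,"ty":0,"tz":-15,"wx":0,"wy":0,"wz":0,"hand":1},{"tx":0,"ty":0,"tz":-18,"wx":0,"wy":0,"wz":0,"hand":1},{"tx":25,"ty":0,"tz":0,"wx":0,"wy":0,"wz":0,"hand":1},{"tx":35,"ty":0,"tz":0,"wx":0,"wy":0,"wz":0,"hand":1},{"tx":35,"ty":0,"tz":0,"wx":0,"wy":0,"wz":0,"hand":1},{"tx":30,"ty":0,"tz":0,"wx":0,"wy":0,"wz":0,"hand":1},{"tx":15,"ty":0,"tz":0,"wx":0,"wy":0,"wz":0,"hand":1},{"tx":0,"ty":0,"tz":20,"wx":0,"wy":0,"wz":0,"hand":1},{"tx":0,"ty":0,"tz":25,"wx":0,"wy":0,"wz":0,"hand":1},{"tx":0,"ty":0,"tz":17,"wx":0,"wy":0,"wz":0,"hand":1}]'
python3 -m jog '[{"tx":0,"ty":0,"tz":0,"wx":0,"wy":0,"wz":0,"hand":1},{"tx":-9,"ty":0,"tz":0,"wx":0,"wy":0,"wz":0,"hand":1},{"tx":-9,"ty":0,"tz":0,"wx":0,"wy":0,"wz":0,"hand":1},{"tx":-9,"ty":0,"tz":-6,"wx":0,"wy":0,"wz":0,"hand":1},{"tx":-9,"ty":0,"tz":-6,"wx":0,"wy":0,"wz":0,"hand":1},{"tx":-9,"ty":0,"tz":-6,"wx":0,"wy":0,"wz":0,"hand":1},{"tx":-15,"ty":0,"tz":-6,"wx":0,"wy":0,"wz":0,"hand":1},{"tx":-15,"ty":0,"tz":-5,"wx":0,"wy":0,"wz":0,"hand":1},{"tx":-16,"ty":0,"tz":-2,"wx":0,"wy":0,"wz":0,"hand":1},{"tx":-16,"ty":0,"tz":-1,"wx":0,"wy":0,"wz":0,"hand":1}]'
python3 st.py
```

```text
time_s: 5.92
tool_pos: [0.6571, -0.1444, 0.1044]
ee_rot: [0.993, -0.117, 0.0, 0.0]
contact_force: [-1.1, 0.2, -0.1]
gripper_width: 0.0297
time_s: 6.75
tool_pos: [0.5517, -0.1192, 0.1398]
ee_rot: [0.993, -0.117, 0.002, 0.0]
contact_force: [-0.0, -0.7, 0.2]
gripper_width: 0.0007
t 6.75 tcp [ 551.7 -119.2  139.8] yaw -0.2352 tilt [ 0.003  -0.0012] F [-0.  -0.7  0.2] w 0.67 q [-0.35  0.45  1.49 -0.    1.2   1.46] tray [13.6 -1.6]
```

```bash
python3 - <<'E'
from bench import get_image
import cv2
im=get_image("scene")[150:290,140:290];cv2.imwrite("pics/sc3.png",cv2.resize(im,None,fx=4,fy=4,interpolation=cv2.INTER_CUBIC)[:,:,::-1])
E
```

```text
(no output)
```

View pics/sc3.png

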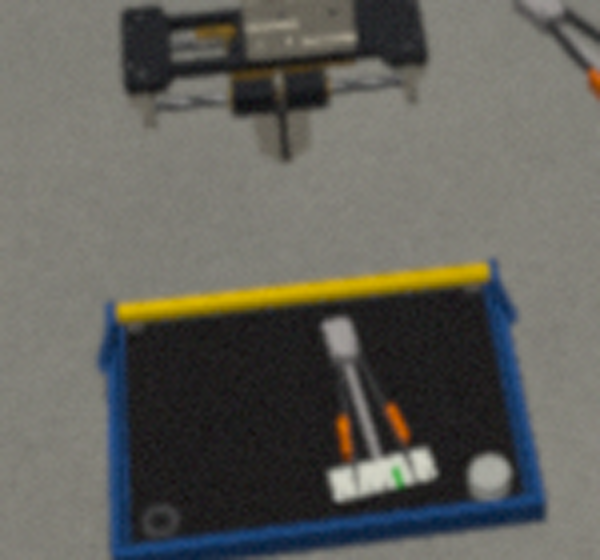

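Again no contact, and the shut fingertip shows at about (211,190), higher than it should be. I'll compare that tip, and those at the start pose, with the reported TCP.

```bash
python3 - <<'E'
from h import *
p=np.array([.5517,-.1192,.1398])
for dz in (0,.01,.02,.03): print(dz,proj("scene",p+[0,0,dz]).round(1),proj("scene",p+[-dz*.97,.23*dz,0]).round(1),
 proj("scene",[.1196,-.5108,.1872+dz]).round(1),proj("top",[.1196,-.5108,.1872+dz]).round(1))
a=cv2.imread("pics/scene0.png")[60:140,0:100];b=cv2.imread("pics/top0.png")[310:384,400:512]
k=np.zeros((400,1060,3),np.uint8);k[:400,:500]=cv2.resize(a,(500,400),interpolation=cv2.INTER_CUBIC);k[:370,500:]=cv2.resize(b,(560,370),interpolation=cv2.INTER_CUBIC)
cv2.imwrite("pics/g.png",cv2.resize(k,(795,300)))
E
```

```text
0 [212.3 197.5] [212.3 197.5] [ 44.7 127. ] [433.6 336.8]
0.01 [212. 195.] [212.  194.9] [ 43.6 124.4] [435.1 337.8]
0.02 [211.8 192.4] [211.7 192.3] [ 42.5 121.8] [436.5 338.7]
0.03 [211.5 189.9] [211.4 189.8] [ 41.4 119.1] [438.  339.7]
```

View pics/g.png

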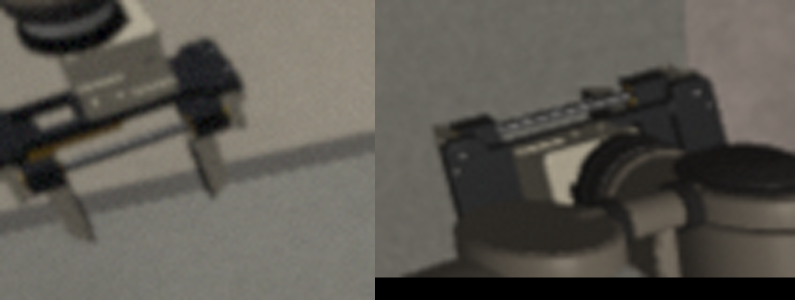

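At the start pose the tips appear at about (24,124) and (57,112). Both poses fit real tips about 28 mm above the reported TCP. I'll go back behind the bar and push 28 mm lower, stopping early to check.

```bash

python3 -m jog '[{"tx":18,"ty":0,"tz":0,"wx":0,"wy":0,"wz":0,"hand":1},{"tx":30,"ty":0,"tz":0,"wx":0,"wy":0,"wz":0,"hand":1},{"tx":34,"ty":0,"tz":0,"wx":0,"wy":0,"wz":0,"hand":1},{"tx":26,"ty":0,"tz":0,"wx":0,"wy":0,"wz":0,"hand":1},{"tx":0,"ty":0,"tz":16,"wx":0,"wy":0,"wz":0,"hand":1},{"tx":0,"ty":0,"tz":26,"wx":0,"wy":0,"wz":0,"hand":1},{"tx":0,"ty":0,"tz":18,"wx":0,"wy":0,"wz":0,"hand":1},{"tx":-5,"ty":0,"tz":0,"wx":0,"wy":0,"wz":0,"hand":1},{"tx":-9,"ty":0,"tz":0,"wx":0,"wy":0,"wz":0,"hand":1},{"tx":-9,"ty":0,"tz":-3,"wx":0,"wy":0,"wz":0,"hand":1}]'
python3 -m jog '[{"tx":-9,"ty":0,"tz":-6,"wx":0,"wy":0,"wz":0,"hand":1},{"tx":-9,"ty":0,"tz":-6,"wx":0,"wy":0,"wz":0,"hand":1},{"tx":-6,"ty":0,"tz":-3,"wx":0,"wy":0,"wz":0,"hand":1},{"tx":-6,"ty":0,"tz":-3,"wx":0,"wy":0,"wz":0,"hand":1},{"tx":0,"ty":0,"tz":0,"wx":0,"wy":0,"wz":0,"hand":1},{"tx":0,"ty":0,"tz":0,"wx":0,"wy":0,"wz":0,"hand":1},{"tx":0,"ty":0,"tz":0,"wx":0,"wy":0,"wz":0,"hand":1},{"tx":0,"ty":0,"tz":0,"wx":0,"wy":0,"wz":0,"hand":1},{"tx":0,"ty":0,"tz":0,"wx":0,"wy":0,"wz":0,"hand":1},{"tx":0,"ty":0,"tz":0,"wx":0,"wy":0,"wz":0,"hand":1}]'
python3 st.py
cat > bar.py <<'E'
# cover angle from yellow pixels in the scene view
from h import *
from bench import get_image
im=get_image("scene").astype(float);R,G,B=im[...,0],im[...,1],im[...,2]
m=((R>120)&(G>100)&(B<70)).astype(np.uint8);m[:,:155]=0;m[:,280:]=0
v,u=np.nonzero(m);print("n",len(u))
if len(u)>20:
    k=np.polyfit(u,v,1);um=(u.min()+u.max())/2;vm=np.polyval(k,um);print("bar u",u.min(),u.max(),"mid",round(um,1),round(vm,1))
    H=np.array([.5388,-.1145,.015]);ex=np.array([np.cos(-.2346),np.sin(-.2346),0])
    th=np.arange(.5,3.2,.01);e=[np.hypot(*(proj("scene",H+ex*.13*np.cos(t)+[0,0,.13*np.sin(t)])-[um,vm])) for t in th]
    i=[j for j in range(1,len(e)-1) if e[j]<e[j-1] and e[j]<e[j+1]];print([(round(th[j],2),round(e[j],1)) for j in i])
E
python3 bar.py
```

```text
time_s: 7.63
tool_pos: [0.6348, -0.1391, 0.0819]
ee_rot: [0.993, -0.117, 0.001, 0.0]
contact_force: [4.8, -0.3, 2.0]
gripper_width: 0.0005
time_s: 8.47
tool_pos: [0.6054, -0.132, 0.0984]
ee_rot: [0.993, -0.117, -0.0, -0.0]
contact_force: [-0.3, 0.4, -0.3]
gripper_width: 0.0006
t 8.47 tcp [ 605.4 -132.    98.4] yaw -0.2352 tilt [-0.0006  0.0001] F [-0.3  0.4 -0.3] w 0.59 q [-0.34  0.59  1.37 -0.    1.18  1.47] tray [68.8 -1.5]
n 441
bar u 169 261 mid 215.0 217.1
[(np.float64(0.99), np.float64(0.2))]
```

The tip made contact and moved the bar to about 0.99 rad, then slid over the top. I'll go back and push about 20 mm deeper.

```bash

python3 -m jog '[{"tx":0,"ty":0,"tz":-18,"wx":0,"wy":0,"wz":0,"hand":1},{"tx":20,"ty":0,"tz":0,"wx":0,"wy":0,"wz":0,"hand":1},{"tx":22,"ty":0,"tz":0,"wx":0,"wy":0,"wz":0,"hand":1},{"tx":0,"ty":0,"tz":20,"wx":0,"wy":0,"wz":0,"hand":1},{"tx":0,"ty":0,"tz":20,"wx":0,"wy":0,"wz":0,"hand":1},{"tx":-8,"ty":0,"tz":0,"wx":0,"wy":0,"wz":0,"hand":1},{"tx":-9,"ty":0,"tz":-1,"wx":0,"wy":0,"wz":0,"hand":1},{"tx":-9,"ty":0,"tz":-2,"wx":0,"wy":0,"wz":0,"hand":1},{"tx":-9,"ty":0,"tz":-4,"wx":0,"wy":0,"wz":0,"hand":1},{"tx":-10,"ty":0,"tz":-4,"wx":0,"wy":0,"wz":0,"hand":1}]'
python3 bar.py; python3 st.py
python3 -m jog '[{"tx":-10,"ty":0,"tz":-4,"wx":0,"wy":0,"wz":0,"hand":1},{"tx":-10,"ty":0,"tz":-3,"wx":0,"wy":0,"wz":0,"hand":1},{"tx":-11,"ty":0,"tz":-1,"wx":0,"wy":0,"wz":0,"hand":1},{"tx":-11,"ty":0,"tz":-1,"wx":0,"wy":0,"wz":0,"hand":1},{"tx":-11,"ty":0,"tz":-1,"wx":0,"wy":0,"wz":0,"hand":1},{"tx":-11,"ty":0,"tz":1,"wx":0,"wy":0,"wz":0,"hand":1},{"tx":-11,"ty":0,"tz":2,"wx":0,"wy":0,"wz":0,"hand":1},{"tx":-10,"ty":0,"tz":2,"wx":0,"wy":0,"wz":0,"hand":1},{"tx":-12,"ty":0,"tz":5,"wx":0,"wy":0,"wz":0,"hand":1},{"tx":-12,"ty":0,"tz":5,"wx":0,"wy":0,"wz":0,"hand":1}]'
python3 bar.py; python3 st.py
```

```text
time_s: 9.35
tool_pos: [0.603, -0.1315, 0.0885]
ee_rot: [0.993, -0.117, 0.001, 0.0]
contact_force: [2.8, -1.7, 2.3]
gripper_width: 0.0003
n 307
bar u 168 259 mid 213.5 207.5
[(np.float64(1.19), np.float64(0.6))]
t 9.4 tcp [ 601.5 -131.    89.4] yaw -0.235 tilt [ 0.0011 -0.0005] F [1.1 1.1 1.4] w 0.47 q [-0.34  0.59  1.4  -0.    1.15  1.47] tray [64.8 -1.4]
time_s: 10.23
tool_pos: [0.4964, -0.1059, 0.083]
ee_rot: [0.993, -0.117, 0.001, 0.0]
contact_force: [1.3, -0.3, -1.9]
gripper_width: 0.0002
n 329
bar u 168 254 mid 211.0 181.5
[(np.float64(2.04), np.float64(0.1)), (np.float64(2.65), np.float64(0.2))]
t 10.28 tcp [ 493.2 -104.8   81.7] yaw -0.235 tilt [-0.0037  0.0011] F [-2.   0.6 -0.9] w 0.4 q [-0.36  0.42  1.73 -0.    1.    1.44] tray [-46.6  -1.2]
```

The cover is at about 2.04 rad slope. Next I'll lift over the bar and push it down from above.

```bash

python3 -m jog '[{"tx":3,"ty":0,"tz":-20,"wx":0,"wy":0,"wz":0,"hand":1},{"tx":0,"ty":0,"tz":-22,"wx":0,"wy":0,"wz":0,"hand":1},{"tx":-10,"ty":0,"tz":0,"wx":0,"wy":0,"wz":0,"hand":1},{"tx":-8,"ty":0,"tz":0,"wx":0,"wy":0,"wz":0,"hand":1},{"tx":0,"ty":0,"tz":10,"wx":0,"wy":0,"wz":0,"hand":1},{"tx":0,"ty":0,"tz":9,"wx":0,"wy":0,"wz":0,"hand":1},{"tx":-12,"ty":0,"tz":9,"wx":0,"wy":0,"wz":0,"hand":1},{"tx":-11,"ty":0,"tz":9,"wx":0,"wy":0,"wz":0,"hand":1},{"tx":-9,"ty":0,"tz":10,"wx":0,"wy":0,"wz":0,"hand":1},{"tx":-8,"ty":0,"tz":9,"wx":0,"wy":0,"wz":0,"hand":1}]'
python3 bar.py; python3 st.py
python3 -m jog '[{"tx":-7,"ty":0,"tz":12,"wx":0,"wy":0,"wz":0,"hand":1},{"tx":-6,"ty":0,"tz":11,"wx":0,"wy":0,"wz":0,"hand":1},{"tx":-5,"ty":0,"tz":12,"wx":0,"wy":0,"wz":0,"hand":1},{"tx":-4,"ty":0,"tz":12,"wx":0,"wy":0,"wz":0,"hand":1},{"tx":-2,"ty":0,"tz":10,"wx":0,"wy":0,"wz":0,"hand":1},{"tx":-1,"ty":0,"tz":8,"wx":0,"wy":0,"wz":0,"hand":1},{"tx":0,"ty":0,"tz":2,"wx":0,"wy":0,"wz":0,"hand":1},{"tx":0,"ty":0,"tz":0,"wx":0,"wy":0,"wz":0,"hand":1},{"tx":0,"ty":0,"tz":0,"wx":0,"wy":0,"wz":0,"hand":1},{"tx":0,"ty":0,"tz":0,"wx":0,"wy":0,"wz":0,"hand":1}]'
python3 bar.py; python3 st.py
```

```text
time_s: 11.12
tool_pos: [0.44, -0.0922, 0.0677]
ee_rot: [0.993, -0.117, -0.003, -0.0]
contact_force: [-1.8, 1.3, 2.4]
gripper_width: 0.0003
n 356
bar u 169 252 mid 210.5 180.3
[(np.float64(2.14), np.float64(0.3)), (np.float64(2.54), np.float64(0.2))]
t 11.17 tcp [438.5 -91.6  66.1] yaw -0.2351 tilt [-0.0072  0.0024] F [-2.2  1.6 -0.6] w 0.26 q [-0.38  0.36  1.89 -0.    0.9   1.43] tray [-102.9   -1. ]
time_s: 12.0
tool_pos: [0.4193, -0.0875, 0.0022]
ee_rot: [0.993, -0.117, 0.001, 0.0]
contact_force: [0.4, -0.3, -0.5]
gripper_width: 0.0002
n 300
bar u 172 251 mid 211.5 189.1
[(np.float64(1.68), np.float64(0.4)), (np.float64(3.04), np.float64(0.1))]
t 12.05 tcp [419.3 -87.5   2.2] yaw -0.2352 tilt [ 0.0011 -0.0005] F [-0.4  0.6 -0.6] w 0.12 q [-0.38  0.44  2.01 -0.    0.69  1.42] tray [-122.6   -1.5]
```

```bash

for i in 1; do python3 -m jog '[{"tx":0,"ty":0,"tz":1,"wx":0,"wy":0,"wz":0,"hand":1},{"tx":0,"ty":0,"tz":1,"wx":0,"wy":0,"wz":0,"hand":1},{"tx":0,"ty":0,"tz":1,"wx":0,"wy":0,"wz":0,"hand":1},{"tx":0,"ty":0,"tz":0,"wx":0,"wy":0,"wz":0,"hand":1},{"tx":0,"ty":0,"tz":0,"wx":0,"wy":0,"wz":0,"hand":1},{"tx":0,"ty":0,"tz":0,"wx":0,"wy":0,"wz":0,"hand":1},{"tx":0,"ty":0,"tz":0,"wx":0,"wy":0,"wz":0,"hand":1},{"tx":0,"ty":0,"tz":0,"wx":0,"wy":0,"wz":0,"hand":1},{"tx":0,"ty":0,"tz":0,"wx":0,"wy":0,"wz":0,"hand":1},{"tx":0,"ty":0,"tz":0,"wx":0,"wy":0,"wz":0,"hand":1}]'; done; python3 bar.py
```

```text
time_s: 12.88
tool_pos: [0.4186, -0.0872, -0.0012]
ee_rot: [0.993, -0.117, 0.0, 0.0]
contact_force: [-0.6, 0.5, -0.3]
gripper_width: 0.0007
n 297
bar u 172 251 mid 211.5 189.7
[(np.float64(1.66), np.float64(0.5)), (np.float64(3.06), np.float64(0.1))]
```

```bash

python3 -m jog '[{"tx":0,"ty":0,"tz":1,"wx":0,"wy":0,"wz":0,"hand":1},{"tx":0,"ty":0,"tz":1,"wx":0,"wy":0,"wz":0,"hand":1},{"tx":0,"ty":0,"tz":0,"wx":0,"wy":0,"wz":0,"hand":1},{"tx":0,"ty":0,"tz":0,"wx":0,"wy":0,"wz":0,"hand":1},{"tx":0,"ty":0,"tz":0,"wx":0,"wy":0,"wz":0,"hand":1},{"tx":0,"ty":0,"tz":0,"wx":0,"wy":0,"wz":0,"hand":1},{"tx":0,"ty":0,"tz":0,"wx":0,"wy":0,"wz":0,"hand":1},{"tx":0,"ty":0,"tz":0,"wx":0,"wy":0,"wz":0,"hand":1},{"tx":0,"ty":0,"tz":0,"wx":0,"wy":0,"wz":0,"hand":1},{"tx":0,"ty":0,"tz":0,"wx":0,"wy":0,"wz":0,"hand":1}]'
python3 bar.py
python3 -m jog '[{"tx":0,"ty":0,"tz":1,"wx":0,"wy":0,"wz":0,"hand":1},{"tx":0,"ty":0,"tz":1,"wx":0,"wy":0,"wz":0,"hand":1},{"tx":0,"ty":0,"tz":0,"wx":0,"wy":0,"wz":0,"hand":1},{"tx":0,"ty":0,"tz":0,"wx":0,"wy":0,"wz":0,"hand":1},{"tx":0,"ty":0,"tz":0,"wx":0,"wy":0,"wz":0,"hand":1},{"tx":0,"ty":0,"tz":0,"wx":0,"wy":0,"wz":0,"hand":1},{"tx":0,"ty":0,"tz":0,"wx":0,"wy":0,"wz":0,"hand":1},{"tx":0,"ty":0,"tz":0,"wx":0,"wy":0,"wz":0,"hand":1},{"tx":0,"ty":0,"tz":0,"wx":0,"wy":0,"wz":0,"hand":1},{"tx":0,"ty":0,"tz":0,"wx":0,"wy":0,"wz":0,"hand":1}]'
python3 bar.py
```

```text
time_s: 13.77
tool_pos: [0.4186, -0.0872, -0.0032]
ee_rot: [0.993, -0.117, 0.0, 0.0]
contact_force: [-0.0, 0.3, 0.4]
gripper_width: 0.0006
n 293
bar u 172 251 mid 211.5 189.9
[(np.float64(1.66), np.float64(0.5)), (np.float64(3.07), np.float64(0.2))]
time_s: 14.65
tool_pos: [0.4187, -0.0873, -0.0052]
ee_rot: [0.993, -0.117, 0.0, 0.0]
contact_force: [-1.1, -0.4, -0.4]
gripper_width: 0.0001
n 294
bar u 172 250 mid 211.0 190.3
[(np.float64(1.64), np.float64(1.1)), (np.float64(3.08), np.float64(0.7))]
```

```bash

python3 -m jog '[{"tx":0,"ty":0,"tz":1,"wx":0,"wy":0,"wz":0,"hand":1},{"tx":0,"ty":0,"tz":1,"wx":0,"wy":0,"wz":0,"hand":1},{"tx":0,"ty":0,"tz":1,"wx":0,"wy":0,"wz":0,"hand":1},{"tx":0,"ty":0,"tz":1,"wx":0,"wy":0,"wz":0,"hand":1},{"tx":0,"ty":0,"tz":0,"wx":0,"wy":0,"wz":0,"hand":1},{"tx":0,"ty":0,"tz":0,"wx":0,"wy":0,"wz":0,"hand":1},{"tx":0,"ty":0,"tz":0,"wx":0,"wy":0,"wz":0,"hand":1},{"tx":0,"ty":0,"tz":0,"wx":0,"wy":0,"wz":0,"hand":1},{"tx":0,"ty":0,"tz":0,"wx":0,"wy":0,"wz":0,"hand":1},{"tx":0,"ty":0,"tz":0,"wx":0,"wy":0,"wz":0,"hand":1}]'
python3 bar.py
python3 - <<'E'
from bench import get_image
import cv2
im=get_image("scene")[140:290,140:290];cv2.imwrite("pics/sc4.png",cv2.resize(im,None,fx=4,fy=4,interpolation=cv2.INTER_CUBIC)[:,:,::-1])
E
```

```text
time_s: 15.53
tool_pos: [0.4189, -0.0874, -0.0072]
ee_rot: [0.993, -0.117, 0.001, 0.0]
contact_force: [-6.6, 2.5, 29.8]
gripper_width: 0.0001
n 289
bar u 172 251 mid 211.5 190.7
[(np.float64(1.63), np.float64(0.6)), (np.float64(3.1), np.float64(0.2))]
```

View pics/sc4.png

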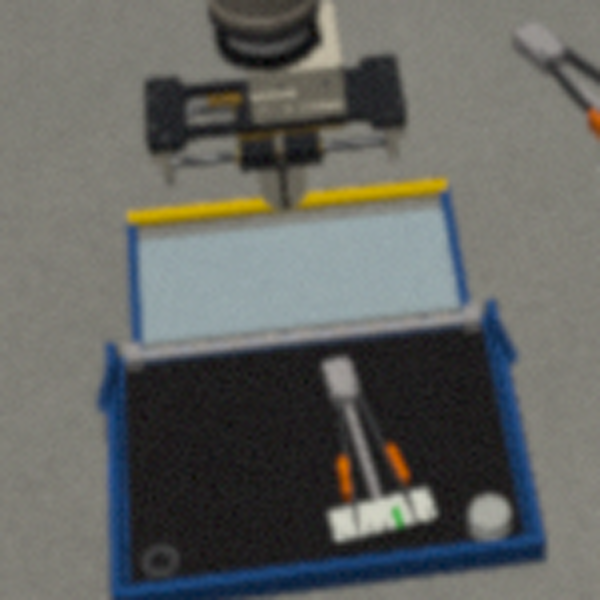

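The cover is against its stop: 30 N at the bar, and the panel lies flat on the robot side with the bar from (130,215) to (447,185) in the crop. I'll release it, then go over the tweezers' grip point with the jaws half open.

```bash

python3 -m jog '[{"tx":0,"ty":0,"tz":-15,"wx":0,"wy":0,"wz":0,"hand":1},{"tx":0,"ty":0,"tz":-35,"wx":0,"wy":0,"wz":0,"hand":0.5},{"tx":0,"ty":0,"tz":-35,"wx":0,"wy":0,"wz":0,"hand":0},{"tx":15,"ty":-2,"tz":-25,"wx":0,"wy":0,"wz":0,"hand":-0.39},{"tx":30,"ty":-4,"tz":0,"wx":0,"wy":0,"wz":0,"hand":-0.39},{"tx":36,"ty":-6,"tz":0,"wx":0,"wy":0,"wz":0,"hand":-0.39},{"tx":36,"ty":-6,"tz":0,"wx":0,"wy":0,"wz":0,"hand":-0.39},{"tx":36,"ty":-5,"tz":0,"wx":0,"wy":0,"wz":0,"hand":-0.39},{"tx":36,"ty":-5,"tz":0,"wx":0,"wy":0,"wz":0,"hand":-0.39},{"tx":36,"ty":-5,"tz":0,"wx":0,"wy":0,"wz":0,"hand":-0.39}]'
python3 -m jog '[{"tx":25,"ty":-4,"tz":0,"wx":0,"wy":0,"wz":0,"hand":-0.39},{"tx":8,"ty":0,"tz":0,"wx":0,"wy":0,"wz":-0.07,"hand":-0.39},{"tx":0,"ty":0,"tz":0,"wx":0,"wy":0,"wz":-0.07,"hand":-0.39},{"tx":0,"ty":0,"tz":10,"wx":0,"wy":0,"wz":0,"hand":-0.39},{"tx":0,"ty":0,"tz":20,"wx":0,"wy":0,"wz":0,"hand":-0.39},{"tx":0,"ty":0,"tz":20,"wx":0,"wy":0,"wz":0,"hand":-0.39},{"tx":0,"ty":0,"tz":10,"wx":0,"wy":0,"wz":0,"hand":-0.39},{"tx":0,"ty":0,"tz":0,"wx":0,"wy":0,"wz":0,"hand":-0.39},{"tx":0,"ty":0,"tz":0,"wx":0,"wy":0,"wz":0,"hand":-0.39},{"tx":0,"ty":0,"tz":0,"wx":0,"wy":0,"wz":0,"hand":-0.39}]'
python3 bar.py; python3 st.py 678.7 -112 10 -.0945
```

```text
time_s: 16.47
tool_pos: [0.6466, -0.1075, 0.1004]
ee_rot: [0.993, -0.117, -0.0, 0.0]
contact_force: [0.9, -0.7, 0.5]
gripper_width: 0.056
time_s: 17.3
tool_pos: [0.6788, -0.1116, 0.042]
ee_rot: [0.999, -0.048, 0.001, 0.0]
contact_force: [-0.9, -0.1, 0.5]
gripper_width: 0.0638
n 175
bar u 172 251 mid 211.5 190.9
[(np.float64(1.62), np.float64(0.6)), (np.float64(3.11), np.float64(0.3))]
t 17.35 tcp [ 679.  -111.6   42.3] yaw -0.0957 tilt [ 0.0024 -0.0007] F [-0.2 -0.6  0.2] w 63.62 q [-0.27  0.76  1.2  -0.    1.17  1.39] tray [135.7  35.4]
tool shift mm [-0.3  0.4 32.3] wz -0.0012
```

```bash

python3 -m jog '[{"tx":0,"ty":0,"tz":10,"wx":0,"wy":0,"wz":0,"hand":-0.39},{"tx":0,"ty":0,"tz":15,"wx":0,"wy":0,"wz":0,"hand":-0.39},{"tx":0,"ty":0,"tz":10,"wx":0,"wy":0,"wz":0,"hand":-0.39},{"tx":0,"ty":0,"tz":5,"wx":0,"wy":0,"wz":0,"hand":-0.39},{"tx":0,"ty":0,"tz":0,"wx":0,"wy":0,"wz":0,"hand":-0.39},{"tx":0,"ty":0,"tz":0,"wx":0,"wy":0,"wz":0,"hand":-0.39},{"tx":0,"ty":0,"tz":0,"wx":0,"wy":0,"wz":0,"hand":-0.39},{"tx":0,"ty":0,"tz":0,"wx":0,"wy":0,"wz":0,"hand":-0.39},{"tx":0,"ty":0,"tz":0,"wx":0,"wy":0,"wz":0,"hand":-0.39},{"tx":0,"ty":0,"tz":0,"wx":0,"wy":0,"wz":0,"hand":-0.39}]'
python3 - <<'E'
from h import *
from bench import get_image,status
from scipy.spatial.transform import Rotation as Ro
s=status.observe();R=Ro.from_quat(s['ee_rot']).as_matrix();p=s['tool_pos']
for D in(0,.02,.03,.04): print(D,[proj("scene",p+R[:,1]*d-R[:,2]*D).round(1).tolist() for d in(-.032,.032)])
im=get_image("scene")[200:300,180:300];cv2.imwrite("pics/sc5.png",cv2.resize(im,None,fx=6,fy=6,interpolation=cv2.INTER_CUBIC)[:,:,::-1])
E
```

```text
time_s: 18.18
tool_pos: [0.6785, -0.1115, 0.0013]
ee_rot: [0.999, -0.048, 0.0, 0.0]
contact_force: [-0.7, -0.2, 0.6]
gripper_width: 0.0635
0 [[243.9, 258.6], [221.7, 264.0]]
0.02 [[243.7, 254.3], [221.3, 259.7]]
0.03 [[243.6, 252.1], [221.1, 257.5]]
0.04 [[243.5, 249.9], [220.8, 255.4]]
```

View pics/sc5.png

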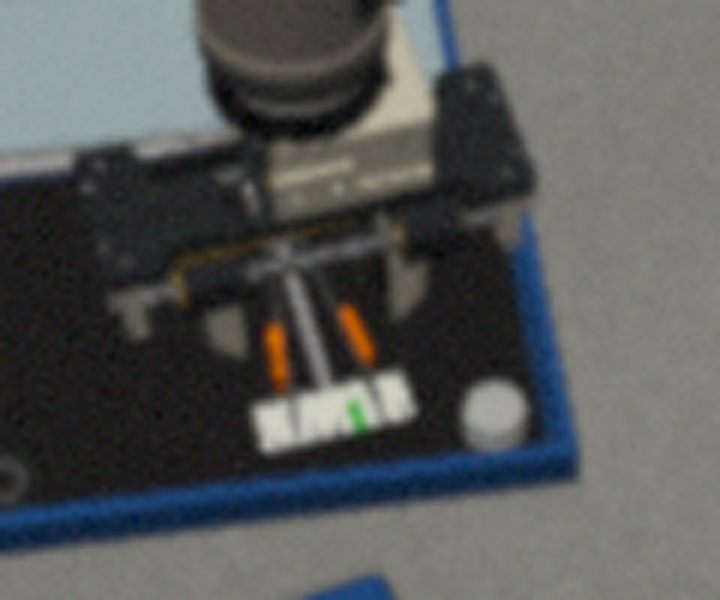

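The jaws straddle the pads evenly: tips at about (243,357) and (392,318) in the crop, pads at (275,355) and (358,335) between them. The tips are still about 2 cm above the floor, so I'll descend in stages, watching the force.

```bash

python3 -m jog '[{"tx":0,"ty":0,"tz":4,"wx":0,"wy":0,"wz":0,"hand":-0.39},{"tx":0,"ty":0,"tz":4,"wx":0,"wy":0,"wz":0,"hand":-0.39},{"tx":0,"ty":0,"tz":4,"wx":0,"wy":0,"wz":0,"hand":-0.39},{"tx":0,"ty":0,"tz":2,"wx":0,"wy":0,"wz":0,"hand":-0.39},{"tx":0,"ty":0,"tz":1,"wx":0,"wy":0,"wz":0,"hand":-0.39},{"tx":0,"ty":0,"tz":0,"wx":0,"wy":0,"wz":0,"hand":-0.39},{"tx":0,"ty":0,"tz":0,"wx":0,"wy":0,"wz":0,"hand":-0.39},{"tx":0,"ty":0,"tz":0,"wx":0,"wy":0,"wz":0,"hand":-0.39},{"tx":0,"ty":0,"tz":0,"wx":0,"wy":0,"wz":0,"hand":-0.39},{"tx":0,"ty":0,"tz":0,"wx":0,"wy":0,"wz":0,"hand":-0.39}]'
python3 - <<'E'
from bench import status
import numpy as np
print([status.observe()[k].round(2) for k in("contact_force","torque")])
E
```

```text
time_s: 19.07
tool_pos: [0.6783, -0.1114, -0.014]
ee_rot: [0.999, -0.048, 0.0, 0.0]
contact_force: [-0.8, 0.4, 0.2]
gripper_width: 0.0641
[array([-0.76,  0.36,  0.16]), array([ 0.02,  0.06, -0.01])]
```

```bash

python3 -m jog '[{"tx":0,"ty":0,"tz":1,"wx":0,"wy":0,"wz":0,"hand":-0.39},{"tx":0,"ty":0,"tz":1,"wx":0,"wy":0,"wz":0,"hand":-0.39},{"tx":0,"ty":0,"tz":1,"wx":0,"wy":0,"wz":0,"hand":-0.39},{"tx":0,"ty":0,"tz":0,"wx":0,"wy":0,"wz":0,"hand":-0.39},{"tx":0,"ty":0,"tz":0,"wx":0,"wy":0,"wz":0,"hand":-0.39},{"tx":0,"ty":0,"tz":0,"wx":0,"wy":0,"wz":0,"hand":-0.39},{"tx":0,"ty":0,"tz":0,"wx":0,"wy":0,"wz":0,"hand":-0.39},{"tx":0,"ty":0,"tz":0,"wx":0,"wy":0,"wz":0,"hand":-0.39},{"tx":0,"ty":0,"tz":0,"wx":0,"wy":0,"wz":0,"hand":-0.39},{"tx":0,"ty":0,"tz":0,"wx":0,"wy":0,"wz":0,"hand":-0.39}]' | grep -E "pos|force"
sleep 1; python3 - <<'E'
from h import *
from bench import get_image,status
from scipy.spatial.transform import Rotation as Ro
s=status.observe();R=Ro.from_quat(s['ee_rot']).as_matrix();p=s['tool_pos']
for z in(0,.006,.012,.02): print(z,[proj("scene",np.r_[(p+R[:,1]*d)[:2],z]).round(1).tolist() for d in(-.032,.032)])
im=get_image("scene")[200:300,180:300];cv2.imwrite("pics/sc6.png",cv2.resize(im,None,fx=6,fy=6,interpolation=cv2.INTER_CUBIC)[:,:,::-1])
E
```

```text
tool_pos: [0.6782, -0.1114, -0.0171]
contact_force: [-0.1, -0.8, -0.3]
0 [[243.9, 258.8], [221.7, 264.2]]
0.006 [[243.8, 257.5], [221.6, 262.9]]
0.012 [[243.8, 256.2], [221.5, 261.6]]
0.02 [[243.7, 254.5], [221.3, 259.9]]
```

View pics/sc6.png

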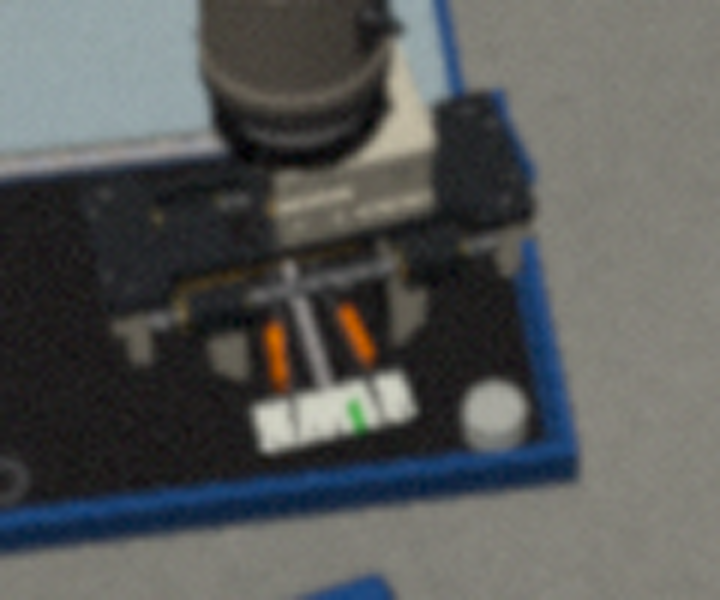

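The tips are now at about (245,380) and (393,343), which puts them at z ≈ 6–8 mm, just above the mat. I'll probe 1 mm lower, then close to the width computed for the mark.

```bash

python3 -m jog '[{"tx":0,"ty":0,"tz":1,"wx":0,"wy":0,"wz":0,"hand":-0.39},{"tx":0,"ty":0,"tz":0,"wx":0,"wy":0,"wz":0,"hand":-0.39},{"tx":0,"ty":0,"tz":0,"wx":0,"wy":0,"wz":0,"hand":0.0},{"tx":0,"ty":0,"tz":0,"wx":0,"wy":0,"wz":0,"hand":0.1},{"tx":0,"ty":0,"tz":0,"wx":0,"wy":0,"wz":0,"hand":0.2},{"tx":0,"ty":0,"tz":0,"wx":0,"wy":0,"wz":0,"hand":0.3},{"tx":0,"ty":0,"tz":0,"wx":0,"wy":0,"wz":0,"hand":0.4},{"tx":0,"ty":0,"tz":0,"wx":0,"wy":0,"wz":0,"hand":0.4},{"tx":0,"ty":0,"tz":0,"wx":0,"wy":0,"wz":0,"hand":0.4},{"tx":0,"ty":0,"tz":0,"wx":0,"wy":0,"wz":0,"hand":0.4}]' 25
python3 -m jog '[{"tx":0,"ty":0,"tz":0,"wx":0,"wy":0,"wz":0,"hand":0.4},{"tx":0,"ty":0,"tz":0,"wx":0,"wy":0,"wz":0,"hand":0.4},{"tx":0,"ty":0,"tz":-1,"wx":0,"wy":0,"wz":0,"hand":0.4},{"tx":0,"ty":0,"tz":-2,"wx":0,"wy":0,"wz":0,"hand":0.4},{"tx":0,"ty":0,"tz":-3,"wx":0,"wy":0,"wz":0,"hand":0.4},{"tx":0,"ty":0,"tz":-4,"wx":0,"wy":0,"wz":0,"hand":0.4},{"tx":0,"ty":0,"tz":-4,"wx":0,"wy":0,"wz":0,"hand":0.4},{"tx":0,"ty":0,"tz":-3,"wx":0,"wy":0,"wz":0,"hand":0.4},{"tx":0,"ty":0,"tz":-2,"wx":0,"wy":0,"wz":0,"hand":0.4},{"tx":0,"ty":0,"tz":0,"wx":0,"wy":0,"wz":0,"hand":0.4}]'
python3 st.py
python3 - <<'E'
from bench import get_image
import cv2
im=get_image("scene")[190:290,180:300];cv2.imwrite("pics/sc7.png",cv2.resize(im,None,fx=6,fy=6,interpolation=cv2.INTER_CUBIC)[:,:,::-1])
E
```

```text
time_s: 20.78
tool_pos: [0.6782, -0.1114, -0.0182]
ee_rot: [0.999, -0.048, 0.0, 0.0]
contact_force: [0.2, 0.0, -0.4]
gripper_width: 0.0276
time_s: 21.62
tool_pos: [0.6786, -0.1115, 0.0016]
ee_rot: [0.999, -0.048, 0.001, 0.0]
contact_force: [0.3, -0.2, -0.4]
gripper_width: 0.0276
t 21.62 tcp [ 678.6 -111.5    1.6] yaw -0.0952 tilt [ 0.0012 -0.0004] F [ 0.3 -0.2 -0.4] w 27.62 q [-0.27  0.81  1.23 -0.    1.1   1.39] tray [135.2  35.4]
```

View pics/sc7.png

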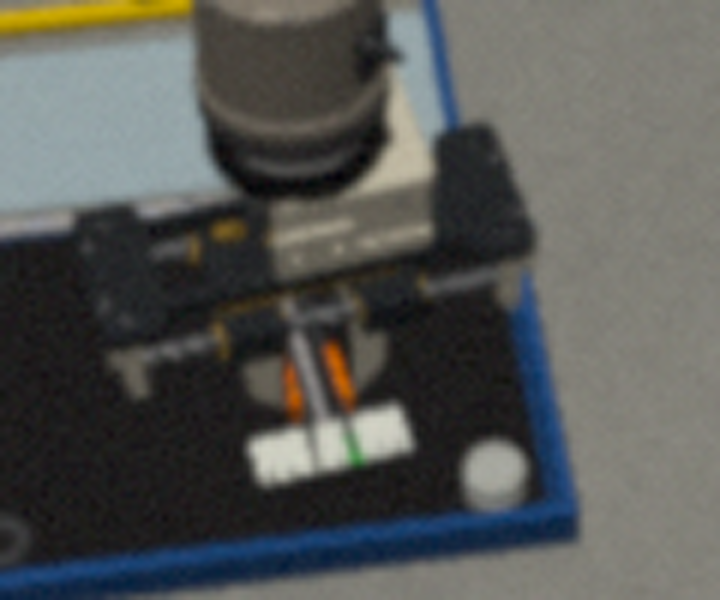

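The tweezers are gripped and off the floor, and the dark left tip crosses the green mark at about (355,447) in the crop. That's 12 pictures, so I'm on numbers from here. Next is the rest of the lift.

```bash

python3 -m jog '[{"tx":0,"ty":0,"tz":-4,"wx":0,"wy":0,"wz":0,"hand":0.4},{"tx":0,"ty":0,"tz":-8,"wx":0,"wy":0,"wz":0,"hand":0.4},{"tx":0,"ty":0,"tz":-12,"wx":0,"wy":0,"wz":0,"hand":0.4},{"tx":0,"ty":0,"tz":-14,"wx":0,"wy":0,"wz":0,"hand":0.4},{"tx":0,"ty":0,"tz":-14,"wx":0,"wy":0,"wz":0,"hand":0.4},{"tx":0,"ty":0,"tz":-13,"wx":0,"wy":0,"wz":0,"hand":0.4},{"tx":0,"ty":0,"tz":-11,"wx":0,"wy":0,"wz":0,"hand":0.4},{"tx":0,"ty":0,"tz":-6,"wx":0,"wy":0,"wz":0,"hand":0.4},{"tx":0,"ty":0,"tz":-3,"wx":0,"wy":0,"wz":0,"hand":0.4},{"tx":0,"ty":0,"tz":0,"wx":0,"wy":0,"wz":0,"hand":0.4}]'
python3 st.py; python3 bar.py
python3 - <<'E'
from h import *
from bench import get_image
np.set_printoptions(linewidth=250)
im=np.mean([get_image("scene").astype(float) for _ in range(15)],0);np.save("pics/held.npy",im)
R,G,B=im[...,0],im[...,1],im[...,2]
w=(im.min(2)>140).astype(np.uint8);w[:, :200]=0;w[:,270:]=0;w[:215]=0;w[285:]=0
n,l,st,c=cv2.connectedComponentsWithStats(w);print([(s.tolist(),cc.round(1).tolist()) for s,cc in zip(st[1:],c[1:]) if s[4]>12])
g=np.clip(G-np.maximum(R,B)-8,0,None);g[:, :200]=0;g[:,270:]=0;g[:215]=0;g[285:]=0
v,u=np.nonzero(g>8);print(u.min(),u.max(),v.min(),v.max())
y0,y1,x0,x1=v.min()-3,v.max()+4,u.min()-20,u.max()+16
print(x0,y0);print(g[y0:y1,x0:x1].astype(int));print(im[y0:y1,x0:x1].mean(2).astype(int))
E
```

```text
time_s: 22.5
tool_pos: [0.6785, -0.1115, 0.0867]
ee_rot: [0.999, -0.048, 0.001, 0.0]
contact_force: [0.3, -0.1, -1.2]
gripper_width: 0.0278
t 22.5 tcp [ 678.5 -111.5   86.7] yaw -0.0952 tilt [ 0.0012 -0.0005] F [ 0.3 -0.1 -1.2] w 27.81 q [-0.27  0.72  1.15 -0.    1.26  1.39] tray [135.1  35.4]
n 164
bar u 172 250 mid 211.0 190.8
[(np.float64(1.63), np.float64(1.1)), (np.float64(3.1), np.float64(0.7))]
[([238, 239, 10, 8, 60], [242.2, 242.4]), ([220, 241, 17, 10, 112], [228.1, 245.7]), ([258, 264, 9, 8, 52], [261.8, 267.9])]
236 239 243 248
216 240
[[ 0  0  0  0  0  0  0  0  0  0  0  0  0  0  0  0  0  0  0  0  0  0  0  0  0  0  0  0  0  0  0  0  0  0  0  0  0  0  0]
 [ 0  0  0  0  0  0  0  0  0  0  0  0  0  0  0  0  0  0  0  0  0  0  0  0  0  0  0  0  0  0  0  0  0  0  0  0  0  0  0]
 [ 0  0  0  0  0  0  0  0  0  0  0  0  0  0  0  0  0  0  0  0  0  0  1  0  0  0  0  0  0  0  0  0  0  0  0  0  0  0  0]
 [ 0  0  0  0  0  0  0  0  0  0  0  0  0  0  0  0  0  0  0  0 14 16 12  0  0  0  0  0  0  0  0  0  0  0  0  0  0  0  0]
 [ 0  0  0  0  0  0  0  0  0  0  0  0  0  0  0  0  0  0  0  1 21 2
[... 2103 characters left out ...]
03 115 106  90  77  62  48  42  37  30  29  29  29  29  29  28]
 [ 28  29  30  55 122 189 201 196 204 205 198 187 198 198 171 142 167 172 147 126 110  82  56  53  54  45  39  34  31  29  29  29  27  28  29  30  29  29  29]
 [ 28  29  29  47 109 174 189 179 196 199 182 165 174 173 147 117 109 103  87  65  51  41  34  31  29  28  27  28  30  29  29  27  29  29  29  29  30  28  29]
 [ 27  28  29  38  78 135 168 164 173 168 142 113 107 101  84  65  51  42  38  32  28  27  29  27  28  26  28  30  29  27  28  29  29  28  27  28  30  29  29]
 [ 28  28  30  32  49  91 123 115 107  98  77  56  46  41  35  29  29  28  28  27  28  27  27  30  28  28  27  28  27  29  29  29  28  29  30  29  31  27  29]]
```

The lift worked. At the tip row the left tip and the mark centre agree to about 0.2 px (under 1 mm), and the plate profile gives the mark at 9.2 mm against a tip at about 9.2 mm for this width. I'll hold still for a call, check for drift and hand in.

```bash

python3 -m jog '[{"tx":0,"ty":0,"tz":0,"wx":0,"wy":0,"wz":0,"hand":0.4},{"tx":0,"ty":0,"tz":0,"wx":0,"wy":0,"wz":0,"hand":0.4},{"tx":0,"ty":0,"tz":0,"wx":0,"wy":0,"wz":0,"hand":0.4},{"tx":0,"ty":0,"tz":0,"wx":0,"wy":0,"wz":0,"hand":0.4},{"tx":0,"ty":0,"tz":0,"wx":0,"wy":0,"wz":0,"hand":0.4},{"tx":0,"ty":0,"tz":0,"wx":0,"wy":0,"wz":0,"hand":0.4},{"tx":0,"ty":0,"tz":0,"wx":0,"wy":0,"wz":0,"hand":0.4},{"tx":0,"ty":0,"tz":0,"wx":0,"wy":0,"wz":0,"hand":0.4},{"tx":0,"ty":0,"tz":0,"wx":0,"wy":0,"wz":0,"hand":0.4},{"tx":0,"ty":0,"tz":0,"wx":0,"wy":0,"wz":0,"hand":0.4}]'
python3 - <<'E'
import numpy as np
from scipy.optimize import brentq
from bench import get_image,order,status
im=np.mean([get_image("scene").astype(float) for _ in range(10)],0);d=np.abs(im-np.load("pics/held.npy"))[225:260,210:260].mean()
w=status.observe()['gripper_width'];a=brentq(lambda a:6+15*np.cos(a)-79*np.sin(a)-w*500,0,.155)
tip=6+14*np.cos(a)-120*np.sin(a);print("drift grey levels",d.round(2),"w",w,"a",a,"tip y",tip)
if d<4 and abs(tip-9.2)<1: print("done",order.job_done())
E
```

```text
time_s: 24.13
tool_pos: [0.6782, -0.1114, 0.0858]
ee_rot: [0.999, -0.048, 0.0, 0.0]
contact_force: [-0.1, -0.5, 0.5]
gripper_width: 0.0275
drift grey levels 1.21 w 0.027616541253854435 a 0.0903825440955655 tip y 9.111711272855494
the job is handed in; nothing more can be done
done None
```

The cover is folded down and the smallest tweezers are held about 10 cm above the tray floor, with the marked-side tip on the green mark. I handed the job in at about 25 s of robot time, with the arm still holding them there.

**Last checks**
- **Cover:** I pressed it onto its stop until the bar pushed back with 30 N. The camera then read its slope as 3.10 rad, where 3.06 is the stop.
- **Lift:** the arm rose about 104 mm after gripping.
- **Tip on mark:** the jaw width of 27.6 mm puts the tip 9.1 mm from the centre line. The mark measured about 9.2 mm (individual readings 8.8 to 9.4 mm), and in the image tip and mark agreed to under 1 mm.
- **Steadiness:** over more than a second of holding, the gap and the picture did not change.
- **Other items:** the tin had not moved. I did not measure the rest again.

**What disagreed**
- The real fingertips sit about 24–30 mm above the reported tool position; the contact with the bar suggested nearer 40 mm. Because of this, the first two sweeps missed the bar and a third slipped over it. I corrected for this using the camera and the contact forces.
- The cover did not start fully closed. It was open by about 0.25 rad.

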